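# Clear the cup and pop the caddy hatch

### The job

Someone has parked the coffee cup on the hatch of the wooden caddy: set it gently, upright, in the middle of its saucer. Then feel your way down onto the push-latch and press it, never harder than 20 N, until it lets go; keep it down until the hatch has risen past its safety catch, then let the hatch swing fully open by itself without touching it. Leave the saucer and the other things on the table where they are.

Things in the scene. Friction and masses are not known exactly. Their poses are not given: they have to be found in the camera images.
- caddy: Low wooden box fixed to the table, 160 (its x) by 250 (its y) by 55 mm high; origin at the centre of its underside, z up. Its +y part is a compartment under the flush hatch (y -15 to +115 mm); the rest (y -125 to -17 mm) is a fixed deck, 55 mm up, carrying the push-latch. Nothing of it, latch and hatch included, may be pushed with more than 20 N.
- latch_seat (a point): Point on the deck top (55 mm up; caddy x 0, y -80 mm) under the push-latch: a plunger pressed straight down, flat metal cap 32 mm wide. Cap top rests 16 to 34 mm above this point: not measured, find it by touch. Spring: 2 N at first, +1 N per mm. The hatch is let go about 4 mm down (6 to 7 N); hard stop 7 mm down (9 N), beyond which the force soars.
- hatch (a joint): Hatch angle in rad: 0 shut, 1.5 fully open (stop). Once let go, a damped spring opens it at about 0.7 rad/s. A safety catch sits at about 0.13 rad: unless the latch is still held down until the hatch passes 0.25 rad, the hatch is caught ajar and the latch must be pressed again. Beyond that it opens alone and stays open.
- hatch_edge (a point): Middle of the free upper edge of the hatch's wooden panel (142 x 130 x 8 mm), 65 mm from the latch's axis; this edge rises. The hinge axis is 130 mm away along +y (caddy y +115 mm, 51 mm up, along caddy x). z is the normal of the upper face. The robot must not touch it (2 N at most).
- cup_mid (a point): Centre of the porcelain cup, half-way up (29 mm above its foot), z up. 58 mm high, 60 mm across over its upper half, narrowing to 42 mm at the foot; about 0.14 kg (never bang it down with over 30 N). The handle, a 7 mm loop on its +y side, reaches 52 mm from the axis: grip along its x axis. Starts standing on the hatch.
- cup: The same cup; origin at the centre of its foot.
- saucer: Porcelain saucer, loose, 124 mm across and 14 mm high, origin at the centre of its underside; its flat floor (about 65 mm across) is 5 mm up, so that the cup's foot rests 5 mm above the origin. Stands left or right of the caddy.
- dish: Bystander: small covered glass dish with a knob, 88 mm across, 67 mm high, origin at the centre of its underside. Stands on the other side of the caddy from the saucer.
- cezve: Bystander: empty aluminium cezve, 82 mm across, 66 mm high, long handle 150 mm along its +y; origin at the centre of its underside.
- stopper: Bystander: hard silicone lid, disc 90 mm across with a knob, 22 mm high; origin at the centre of its underside.
- teaspoon: Bystander: steel teaspoon 130 mm long lying along its x.
Not all that is in view belongs to the job. What is shaped like the cup but blue or green is not meant.

How it is judged:
By the outcome, as a careful person would: the job done as asked, in the order asked, and still so for the second after the job is handed in, with the robot touching nothing.
It also fails if it takes over 54 s, if anything falls off the work surface, if the arm or the gripper's body presses on something with over 40 N, if the wrist force passes 120 N, or if a joint passes its speed limit or range.

### The arm

A 7-joint arm with a two-finger parallel gripper is mounted at the origin on the work surface. World frame = base frame: x ahead of the robot, y to its left, z up, the work surface at z = 0. Lengths are in m, angles in rad, forces in N, time in s.
With the tool pointing down it reaches from about 0.425 to 0.825 m from the base axis. Payload 3.6 kg.
Tool frame: the origin (TCP) lies where the fingers leave the gripper's body, on its centre line; the fingertips stand 73 mm ahead of it and the grasp point (between the pads) lies 54 mm ahead of it; x points along the fingers, y is the direction in which the jaws open and shut, and the axes are right-handed (so a half turn about x gives the same grasp; the last joint's range is limited). The gripper opens to 85 mm and grips with 20 to 120 N. Pads are 22 mm wide; open, the fingers measure 114 mm over their backs; the gripper's body (76 mm by 85 mm) begins 54 mm behind the grasp point. The pads swing forward as they close: fully open they stand 13 mm farther back than shut.
Start: joints at [1.153, 0.615, -0.013, 1.423, 0.008, 1.103, -0.04], TCP at [0.248, -0.601, 0.304] pointing down, gripper open.
Joint ranges: [-3.12, 3.12], [-0.3, 2.06], [-1.34, 1.32], [0.26, 2.42], [-1.36, 4.5], [0.01, 1.98], [-2.84, 2.84]. Speed limits (rad/s): [2.79, 2.79, 3.14, 3.14, 3.14, 3.14, 3.14].

### API

Orientations are given as a unit quaternion [x, y, z, w].
In Python, from station import arm, snapshot, camera_info, ticket gives the robot as it stands. Calls block until the motion is done:
- arm.movep(position, orientation): joint-space move of the TCP to a pose.
- arm.line_to(position, velocity=0.15, ori=None): straight line of the TCP; ori=None keeps the orientation; velocity is the mean speed in m/s.
- arm.move_j(angles): joint-space move.
- arm.move_gripper(opening, effort=None): opening from 0.0 (shut) to 1.0 (fully open); effort is the grip in N (None keeps the last); returns when the fingers have stopped.
- arm.pause(seconds).
- arm.ik(position, orientation): joint angles nearest the present ones, or None.
- snapshot(name): name is "scene" or "side" or "wrist"; returns the picture (400x640x3 uint8, blue, green, red); there is no depth.
- camera_info(name): a dict with "fx", "fy", "cx", "cy" (pixels), "R" (3x3) and "t" (3): a world point X has camera coordinates R X + t; the wrist camera has in their place "T_tool_cam" (4x4, takes a point from camera to tool coordinates, whose origin is the TCP and whose axes are the tool frame's). Camera axes: x right, y down, z forward; pixel columns grow to the right and rows downward; lengths in m; the calibration is good to about 2 mm. A picture is of the moment at which its call begins: read the wrist's pose just before it. camera_info takes no time and is no camera call.
A pose or a line that the arm cannot do raises arm.MotionError and nothing moves.
- ticket.finish_job(): hands the job in, once; it reports no verdict.
Readings, each from a call of its own:
- arm.read_time(): time.
- arm.read_joint_positions(): joint angles.
- arm.read_dq(): joint speeds.
- arm.read_effort(): joint torques, N m.
- arm.read_tool_pos(): TCP position.
- arm.read_eef_rot(): TCP orientation.
- arm.read_ft_force(): force on the tool from outside, world axes, zero at the start.
- arm.read_wrist_torque(): the same for the moment, N m.
- arm.read_opening(): opening from 0.0 (shut) to 1.0 (fully open).
Only numpy, scipy, OpenCV 4.12 (cv2) and the standard library are available. Lean on these libraries where they do the work, as an engineer would, in place of code of your own. Each camera call takes 0.05 s, during which the arm holds its last target.

## Working session

There is one attempt and no reset: what is moved stays moved. The work goes in short steps, each a Python script; the robot and the scene stay as the last script left them, time stands still between calls to the robot, and variables do not carry over. Pictures are saved under pics/ and viewed, and the job is handed in when it is done.

```bash
ls; mkdir -p pics; python3 - <<'E'
from station import arm, snapshot, camera_info, ticket
import cv2
print(arm.read_time())
for n in ("scene","side","wrist"):
    cv2.imwrite(f"pics/{n}0.png",snapshot(n)); print(n,camera_info(n))
print(arm.read_tool_pos(),arm.read_eef_rot(),arm.read_time())
E
```

```text
pics
0.0
scene {'fx': 384.1339919912537, 'fy': 384.1339919912537, 'cx': 322.9678389836972, 'cy': 198.27905750765805, 'R': array([[-0.75283534,  0.65817283, -0.00689008],
       [ 0.48572857,  0.54846391, -0.68062845],
       [-0.4441922 , -0.51574786, -0.73259636]]), 't': array([ 0.46243709, -0.17057322,  1.23959821])}
side {'fx': 506.32708030076867, 'fy': 506.32708030076867, 'cx': 324.7609890303395, 'cy': 202.41471449446945, 'R': array([[-0.89914112, -0.43742692,  0.01424537],
       [-0.22565942,  0.43546787, -0.87146174],
       [ 0.37499742, -0.78678169, -0.49025657]]), 't': array([0.51110024, 0.2070503 , 1.23002486])}
wrist {'fx': 290.68608538585147, 'fy': 290.68608538585147, 'cx': 318.09139699747914, 'cy': 201.953026561867, 'T_tool_cam': array([[-2.58985290e-04, -2.79628657e-01,  9.60108195e-01,
        -7.02497045e-02],
       [ 9.99999954e-01,  8.03085291e-05,  2.93135551e-04,
        -3.74949629e-04],
       [-1.59073977e-04,  9.60108227e-01,  2.79628624e-01,
        -6.99537102e-02],
       [ 0.00000000e+00,  0.00000000e+00,  0.00000000e+00,
         1.00000000e+00]])}
[ 0.24804968 -0.60032439  0.30298142] [-0.69341704 -0.13836673  0.69373808 -0.13694862] 0.15
```

View pics/scene0.png

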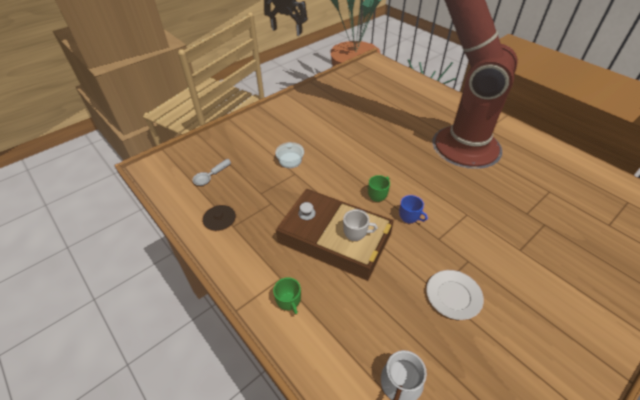

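View pics/side0.png

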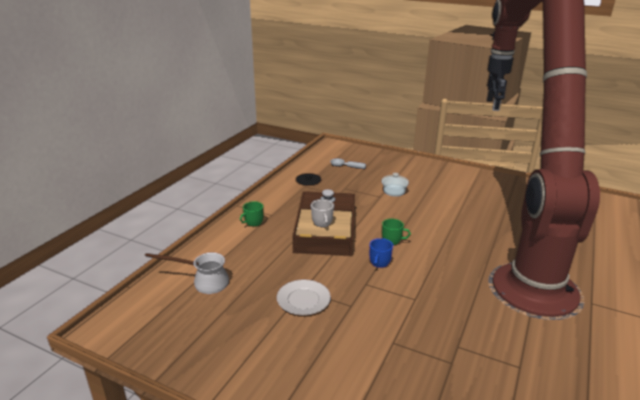

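View pics/wrist0.png

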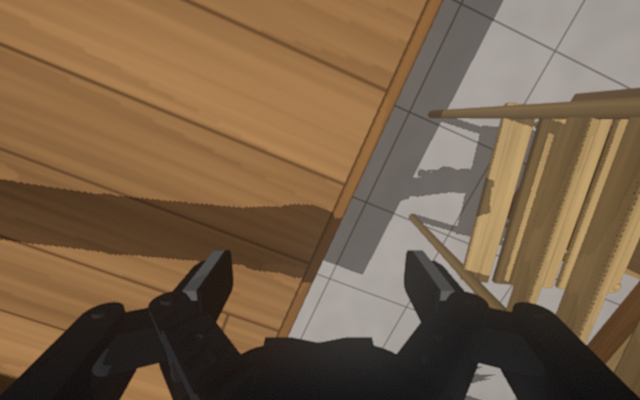

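Candidates in the scene view: the white cup on the hatch (355,225), green cups (379,187) and (288,293), a blue cup (412,209), and the metal cezve (404,376). The white cup on the hatch fits the description. I'll check it in enlarged crops.

```bash
python3 - <<'E'
import cv2
a=cv2.imread("pics/scene0.png")
cv2.imwrite("pics/c1.png",cv2.resize(a[180:280,270:400],None,fx=6,fy=6,interpolation=cv2.INTER_CUBIC))
cv2.imwrite("pics/c2.png",cv2.resize(a[260:330,415:495],None,fx=6,fy=6,interpolation=cv2.INTER_CUBIC))
b=cv2.imread("pics/side0.png")
cv2.imwrite("pics/c3.png",cv2.resize(b[180:260,285:365],None,fx=7,fy=7,interpolation=cv2.INTER_CUBIC))
cv2.imwrite("pics/c4.png",cv2.resize(b[270:325,265:345],None,fx=7,fy=7,interpolation=cv2.INTER_CUBIC))
E
```

```text
(no output)
```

View pics/c1.png

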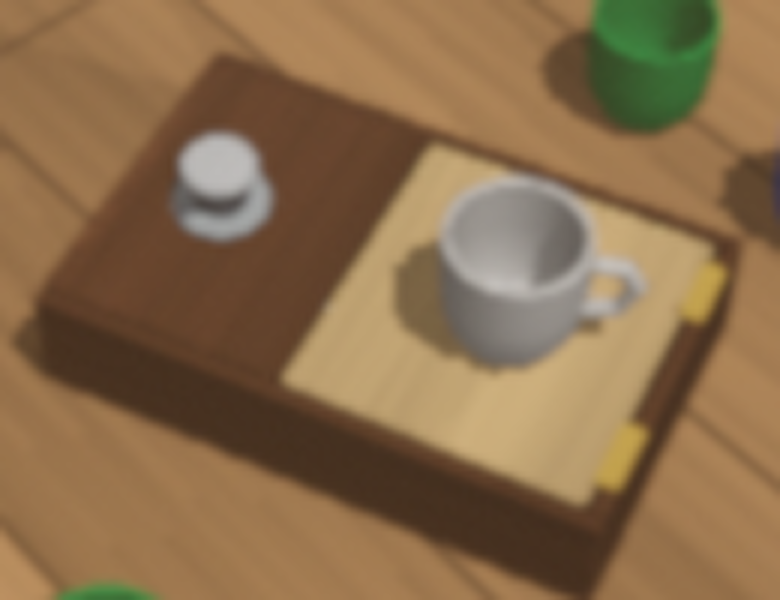

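View pics/c2.png

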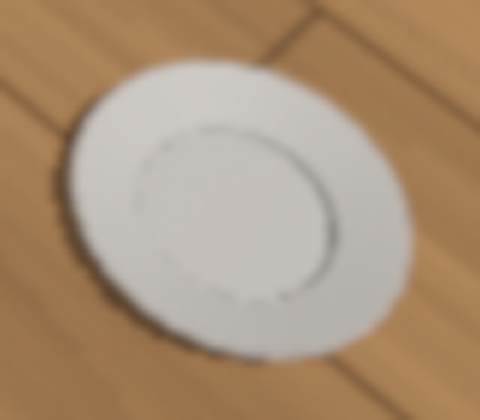

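View pics/c3.png

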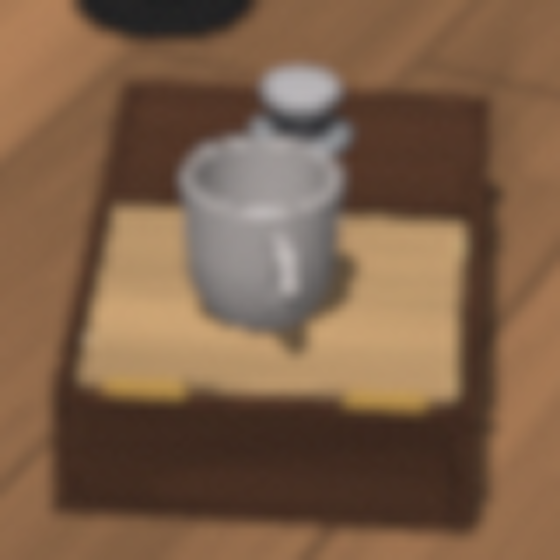

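View pics/c4.png

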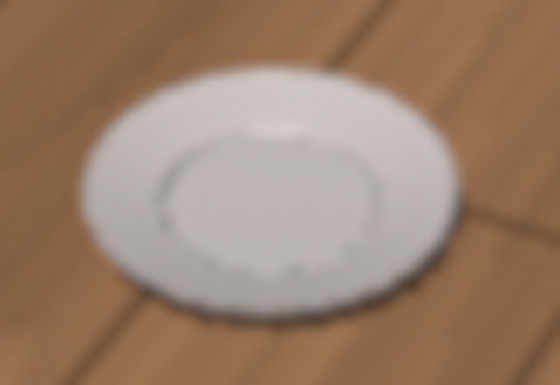

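```bash
cat > h.py <<'E'
from station import arm, snapshot, camera_info, ticket
import numpy as np, cv2
from scipy.optimize import least_squares
from scipy.spatial.transform import Rotation as Ro
def proj(n,X):
    c=camera_info(n); p=np.asarray(X)@c['R'].T+c['t']
    return np.stack([c['fx']*p[...,0]/p[...,2]+c['cx'],c['fy']*p[...,1]/p[...,2]+c['cy']],-1)
def ray(n,uv):
    c=camera_info(n); d=np.array([(uv[0]-c['cx'])/c['fx'],(uv[1]-c['cy'])/c['fy'],1]);
    return -c['R'].T@c['t'], c['R'].T@d
def onz(n,uv,z):
    o,d=ray(n,uv); return o+d*(z-o[2])/d[2]
def cr(c,u0,v0,s): return np.array([u0+(c[0]+.5)/s-.5, v0+(c[1]+.5)/s-.5])
def place(p,X):
    c,s=np.cos(p[2]),np.sin(p[2]); X=np.asarray(X,float)
    return np.stack([p[0]+c*X[...,0]-s*X[...,1],p[1]+s*X[...,0]+c*X[...,1],X[...,2]],-1)
E
python3 - <<'E'
from h import *
S=[((-.08,-.125,.055),(222,57)),((-.08,.125,.055),(740,240)),((.08,-.125,.055),(42,300)),((.08,.125,.055),(600,532)),((-.071,-.015,.055),(432,145)),((.071,-.015,.055),(283,380)),((.08,.125,0),(590,597))]
D=[((-.08,-.125,.055),(487,98)),((.08,-.125,.055),(127,90)),((.08,.125,.055),(62,390)),((-.08,.125,.055),(485,405)),((.08,.125,0),(60,505)),((-.08,.125,0),(475,525)),((.071,-.015,.055),(110,205)),((-.071,-.015,.055),(467,218))]
XS=np.array([a for a,b in S]);uS=np.array([cr(b,270,180,6) for a,b in S])
XD=np.array([a for a,b in D]);uD=np.array([cr(b,285,180,7) for a,b in D])
f=lambda p:np.r_[(proj("scene",place(p,XS))-uS).ravel(),(proj("side",place(p,XD))-uD).ravel()]
r=least_squares(f,[.6,-.1,.3],loss='soft_l1');print("caddy",r.x);print(f(r.x).reshape(-1,2).round(1))
for nm,w in (("scene",(cr((516,237),270,180,6),cr((240,209),415,260,6),cr((640,285),270,180,6))),("side",(cr((263,176),285,180,7),cr((271,192),265,270,7),None))):
    print(nm,"cup",onz(nm,w[0],.113),"saucer",onz(nm,w[1],.014), onz(nm,w[2],.085) if w[2] is not None else '')
for n,uv,z in (("dish",(290,155),.03),("blue",(412,209),.03),("g1",(379,187),.03),("g2",(288,293),.03),("cezve",(404,378),.05),("stop",(219,217),.01),("spoon",(211,173),0)): print(n,onz("scene",uv,z).round(3))
print("latch",place(r.x,[0,-.08,.055]))
E
```

```text
caddy [ 0.56862773 -0.00667381  0.39024424]
[[-0.9 -1.3]
 [ 0.9 -0.4]
 [-1.8  0.1]
 [ 0.5  0.1]
 [-0.2 -0.5]
 [-0.3  0.2]
 [ 0.2  2.1]
 [ 0.9 -1. ]
 [-0.6 -2.1]
 [-1.   0. ]
 [ 0.1  0.7]
 [-0.4  1. ]
 [ 0.7  1. ]
 [ 1.1 -0.3]
 [ 0.1  0.1]]
scene cup [0.55475833 0.04741233 0.113     ] saucer [0.48061517 0.29650311 0.014     ] [0.51797061 0.08151919 0.085     ]
side cup [0.55301259 0.05123435 0.113     ] saucer [0.47759103 0.30024178 0.014     ] 
dish [ 0.474 -0.312  0.03 ]
blue [0.367 0.075 0.03 ]
g1 [ 0.372 -0.039  0.03 ]
g2 [0.764 0.054 0.03 ]
cezve [0.716 0.343 0.05 ]
stop [ 0.759 -0.257  0.01 ]
spoon [ 0.684 -0.434  0.   ]
latch [ 0.59906087 -0.0806591   0.055     ]
```

```bash
cat >> h.py <<'E'
def ori(yaw):  # tool down, jaw (tool y) along yaw
    y=np.array([np.cos(yaw),np.sin(yaw),0]); x=np.array([0,0,-1.]); z=np.cross(x,y)
    return Ro.from_matrix(np.stack([x,y,z],1)).as_quat()
def wonz(uv,z,tp,tq):
    c=camera_info("wrist"); T=c['T_tool_cam']; d=np.array([(uv[0]-c['cx'])/c['fx'],(uv[1]-c['cy'])/c['fy'],1])
    R=Ro.from_quat(tq).as_matrix(); o=R@T[:3,3]+tp; d=R@T[:3,:3]@d
    return o+d*(z-o[2])/d[2]
def wproj(X,tp,tq):
    c=camera_info("wrist"); T=c['T_tool_cam']; R=Ro.from_quat(tq).as_matrix()
    p=((np.asarray(X)-tp)@R-T[:3,3])@T[:3,:3]
    return np.stack([c['fx']*p[...,0]/p[...,2]+c['cx'],c['fy']*p[...,1]/p[...,2]+c['cy']],-1)
def wsnap(name):
    tp=np.array(arm.read_tool_pos());tq=np.array(arm.read_eef_rot());im=snapshot("wrist");cv2.imwrite(name,im)
    np.savez(name+".npz",tp=tp,tq=tq);return tp,tq
E
python3 - <<'E'
from h import *
for n,p,yaws in (("cup",(.554,.049,.149),(.82,.82-np.pi)),("cuphi",(.554,.049,.3),(.82,.82-np.pi)),("sau",(.479,.298,.153),(.82,.82-np.pi,0,1.57,-1.57,2.3,-2.3)),("latch",(.599,-.081,.15),(.39,.39-np.pi))):
    for y in yaws:
        q=arm.ik(list(p),list(ori(y))); print(n,round(y,2),None if q is None else np.round(q,2))
print(arm.read_time())
E
```

```text
cup 0.82 [ 0.2   0.72 -0.52  1.85  0.53  0.71  0.2 ]
cup -2.32 [-0.26  0.68  0.21  1.86 -0.22  0.62 -2.24]
cuphi 0.82 [ 0.28  0.54 -0.64  1.69  0.37  1.03  0.34]
cuphi -2.32 [-0.16  0.47  0.05  1.71 -0.03  0.96 -2.42]
sau 0.82 [-0.21  0.76 -0.63  1.82  0.62  0.77 -0.35]
sau -2.32 [-0.68  0.68  0.13  1.84 -0.14  0.64 -2.79]
sau 0 [-0.27  0.73 -0.53  1.82  0.52  0.73 -1.08]
sau 1.57 [-0.18  0.77 -0.68  1.82  0.66  0.79  0.37]
sau -1.57 [-0.56  0.67 -0.05  1.83  0.05  0.64 -2.22]
sau 2.3 [ 0.03  0.97 -1.15  1.81  1.02  1.09  0.79]
sau -2.3 [-0.67  0.68  0.12  1.84 -0.12  0.64 -2.78]
latch 0.39 [ 0.35  0.76 -0.43  1.71  0.43  0.77  0.11]
latch -2.75 [-0.11  0.75  0.35  1.73 -0.36  0.73 -2.33]
0.15
```

```bash
python3 - <<'E'
from h import *
arm.move_gripper(1.0)
arm.movep([.554,.049,.30],list(ori(.82)))
tp,tq=wsnap("pics/w1.png"); print(tp,arm.read_time(),arm.read_ft_force())
E
```

```text
[0.5542771  0.0474856  0.29978992] 2.9583 [-0.40130825  1.23938225  0.8300223 ]
```

View pics/w1.png

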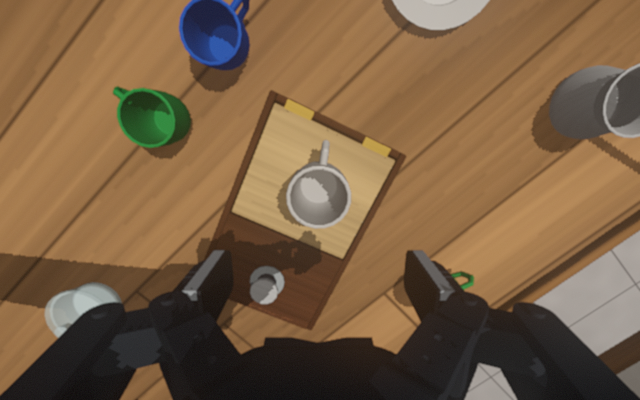

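The wrist view shows the white cup on the hatch with its rim centre near (319,196) and its handle pointing up to (325,145). The jaws open to its left and right. I'll enlarge it to fix the numbers.

```bash
python3 - <<'E'
import cv2
a=cv2.imread("pics/w1.png")
cv2.imwrite("pics/w1c.png",cv2.resize(a[80:340,190:430],None,fx=2.3,fy=2.3,interpolation=cv2.INTER_CUBIC))
cv2.imwrite("pics/w1d.png",cv2.resize(a[135:235,270:370],None,fx=6,fy=6,interpolation=cv2.INTER_CUBIC))
E
```

```text
(no output)
```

View pics/w1c.png

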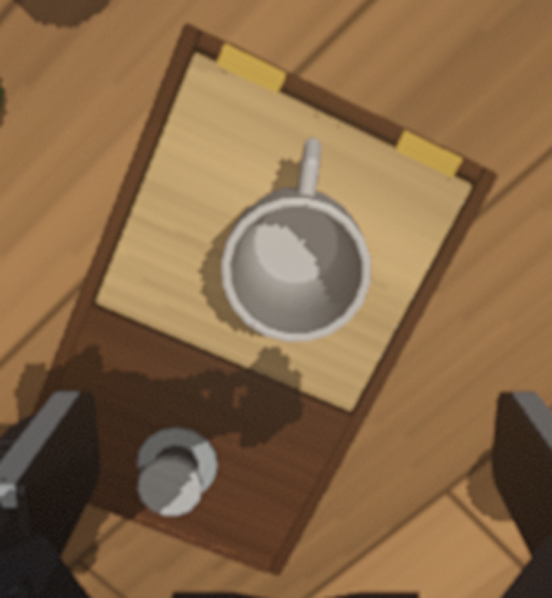

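View pics/w1d.png

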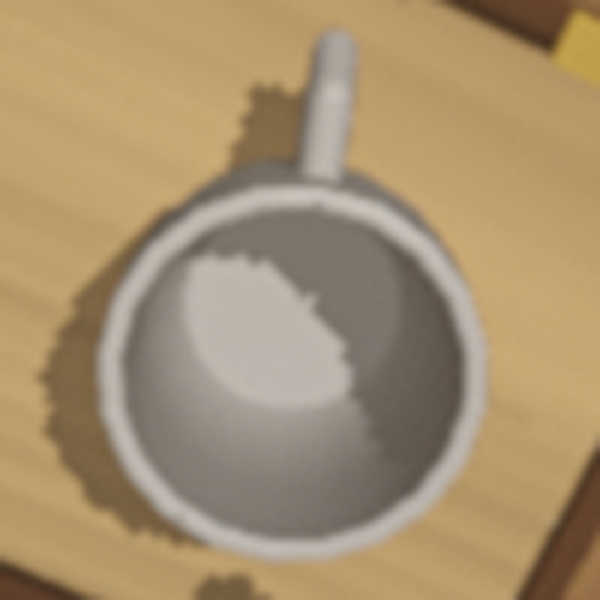

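```bash
python3 - <<'E'
from h import *
z=np.load("pics/w1.png.npz");tp,tq=z['tp'],z['tq']
c=wonz(cr((292,371),270,135,6),.113,tp,tq); h=wonz(cr((337,40),270,135,6),.09,tp,tq);
print("cup",c,"handle tip",h,np.linalg.norm(h-c),"yaw",np.arctan2(*(h-c)[1::-1])-np.pi/2)
e=[wonz(cr(p,270,135,6),.113,tp,tq) for p in((98,371),(487,371),(292,185),(292,558))]; print("diam",np.linalg.norm(e[0]-e[1]),np.linalg.norm(e[2]-e[3]))
S=[((-.08,.125,.055),(187,25)),((.08,.125,.055),(495,175)),((.08,-.125,.055),(280,573)),((-.071,-.015,.055),(95,305)),((.071,-.015,.055),(352,412))]
X=np.array([a for a,b in S]);u=np.array([cr(b,190,80,2.3) for a,b in S])
f=lambda p:(wproj(place(p,X),tp,tq)-u).ravel()
r=least_squares(f,[.568,-.007,.39]);print(r.x,f(r.x).reshape(-1,2).round(1))
print("latch",place(r.x,[0,-.08,.055]),"flange seen",wonz(cr((177,463),190,80,2.3),.057,tp,tq))
for hh in(.016,.025,.034):print(hh,wonz(cr((170,488),190,80,2.3),.055+hh,tp,tq))
# cap from scene/side
print([ (onz("scene",cr((219,166),270,180,6),.055+hh),onz("side",cr((301,88),285,180,7),.055+hh)) for hh in(.016,.025,.034)])
E
```

```text
cup [0.55217363 0.04829587 0.113     ] handle tip [0.52214631 0.08616934 0.09      ] 0.05352606219651104 yaw 0.6703552058297584
diam 0.05939324862185895 0.05907517024960502
[ 0.56894865 -0.00737043  0.38577968] [[-1.5 -1.2]
 [ 2.2 -0.1]
 [ 0.   2.5]
 [-0.3 -0.3]
 [-0.2  0.3]]
latch [ 0.59905118 -0.08149085  0.055     ] flange seen [ 0.59824069 -0.08107959  0.057     ]
0.016 [ 0.60153168 -0.08621676  0.071     ]
0.025 [ 0.59851147 -0.08072884  0.08      ]
0.034 [ 0.59549127 -0.07524092  0.089     ]
[(array([ 0.59466265, -0.08631642,  0.071     ]), array([ 0.60406945, -0.08988042,  0.071     ])), (array([ 0.59947136, -0.07991854,  0.08      ]), array([ 0.59693448, -0.07467952,  0.08      ])), (array([ 0.60428007, -0.07352066,  0.089     ]), array([ 0.58979951, -0.05947863,  0.089     ]))]
```

```bash
python3 - <<'E'
from h import *
q=list(ori(.67))
arm.line_to([.5525,.0485,.149],velocity=.12,ori=q)
print(arm.read_tool_pos(),arm.read_ft_force())
arm.move_gripper(0.0,25)
print(arm.read_opening(),arm.read_ft_force(),arm.read_time())
arm.line_to([.5525,.0485,.24],velocity=.12)
print(arm.read_opening(),arm.read_ft_force(),arm.read_time())
wsnap("pics/w2.png")
E
```

```text
[0.55296198 0.0486507  0.14969877] [-0.07183746 -0.71851965 -0.07005038]
0.675430528476079 [-0.06298814  0.11898221  3.41615339] 4.7333
0.6728713888730385 [-0.60300924  0.82879188 -1.82279076] 5.6417
```

View pics/w2.png

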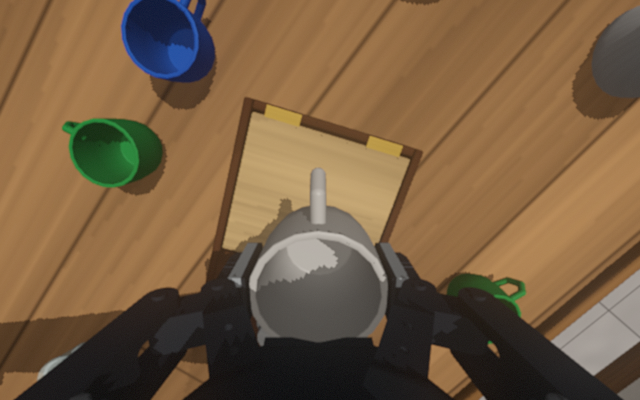

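The cup is held squarely, with its handle straight up at (318,195) and the hatch clear. I'll carry it to the saucer and re-measure the saucer from above.

```bash
python3 - <<'E'
from h import *
arm.line_to([.479,.298,.30],velocity=.2)
tp,tq=wsnap("pics/w3.png"); print(tp,arm.read_opening(),arm.read_time())
a=cv2.imread("pics/w3.png")
cv2.imwrite("pics/w3c.png",cv2.resize(a[60:340,190:450],None,fx=2.1,fy=2.1,interpolation=cv2.INTER_CUBIC))
E
```

```text
[0.47961616 0.29646974 0.29953443] 0.6774952617042145 7.225
```

View pics/w3c.png

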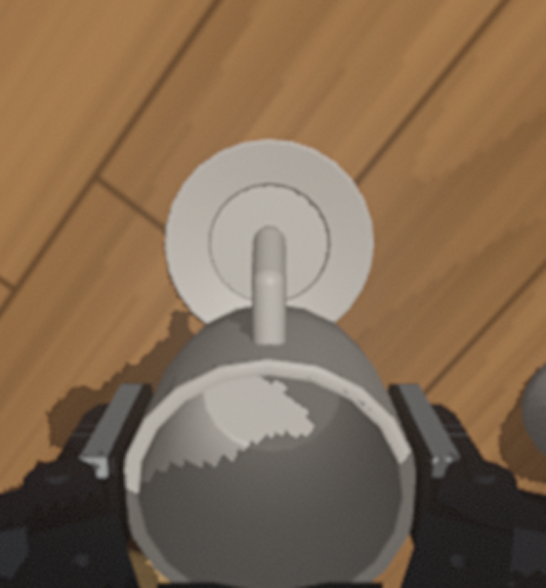

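```bash
python3 - <<'E'
from h import *
z=np.load("pics/w3.png.npz");tp,tq=z['tp'],z['tq']
k=lambda c,h:wonz(cr(c,190,60,2.1),h,tp,tq)
# fit circle on rim points & floor points
def fit(P):
    P=np.array(P)[:,:2]; r=least_squares(lambda p:np.hypot(*(P-p[:2]).T)-p[2],[.479,.298,.05]); return r.x
print("rim",fit([k(c,.014) for c in((165,243),(374,243),(269,139),(195,168),(343,168))]))
print("floor edge",fit([k(c,.006) for c in((209,243),(330,243),(268,183))]))
# held cup rim
R=Ro.from_quat(tq).as_matrix(); zr=tp[2]-.095+.058
P=[k(c,zr) for c in((124,475),(414,475),(269,361))]; f=fit(P); print("cup rim",f, R.T@(np.r_[f[:2],zr]-tp))
E
```

```text
rim [0.47860204 0.29547685 0.0619017 ]
floor edge [0.47885693 0.29529181 0.03659391]
cup rim [0.47945247 0.29482476 0.02939775] [ 0.03700278 -0.00109942  0.00114814]
```

```bash
python3 - <<'E'
from h import *
arm.line_to([.479,.2975,.112],velocity=.12)
arm.pause(.15)
f0=np.mean([arm.read_ft_force()[2] for _ in range(3)]);print(f0,arm.read_tool_pos())
z=.107
while z>.092:
    arm.line_to([.479,.2975,z],velocity=.03); arm.pause(.08)
    f=arm.read_ft_force()[2]; print(round(z,4),round(arm.read_tool_pos()[2],4),round(f-f0,2))
    if f-f0>1.5: break
    z-=.001
print(arm.read_tool_pos(),arm.read_time())
E
```

```text
-1.2960613127816325 [0.47923221 0.29763213 0.11252395]
0.107 0.1069 -0.37
0.106 0.106 -0.22
0.105 0.105 -0.21
0.104 0.104 0.46
0.103 0.103 0.63
0.102 0.102 0.15
0.101 0.101 0.1
0.1 0.1 0.37
0.099 0.0996 6.6
[0.47908614 0.2976106  0.09964876] 12.1583
```

```bash
python3 - <<'E'
from h import *
p=arm.read_tool_pos()
arm.line_to([.479,.2975,.0998],velocity=.03)
print(arm.read_ft_force())
arm.move_gripper(1.0); print(arm.read_opening(),arm.read_ft_force())
arm.line_to([.479,.2975,.25],velocity=.15)
wsnap("pics/w4.png"); cv2.imwrite("pics/side4.png",snapshot("side")); a=snapshot("scene");cv2.imwrite("pics/scene4.png",a)
cv2.imwrite("pics/s4c.png",cv2.resize(cv2.imread("pics/side4.png")[200:340,230:390],None,fx=4,fy=4,interpolation=cv2.INTER_CUBIC))
print(arm.read_time())
E
```

```text
[-0.39657183  0.04735023  1.13057738]
1.0005720733575896 [-0.25765681 -0.01735009 -0.00924058]
14.1
```

View pics/w4.png

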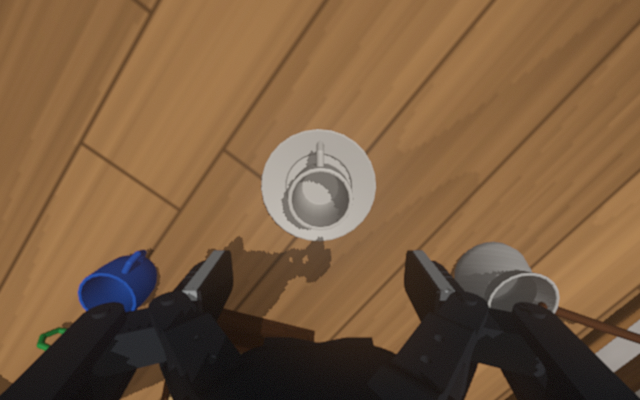

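View pics/s4c.png

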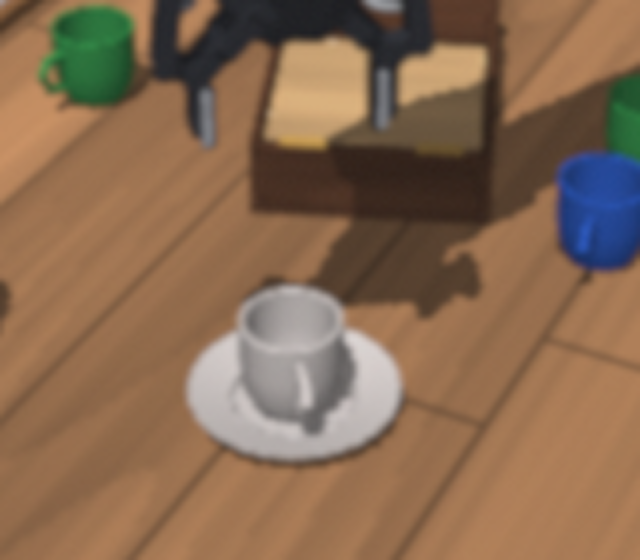

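The cup stands upright in the saucer in both views: saucer rim centre about (318.5,185), cup rim centre about (319.5,199). I'll check the centring in millimetres.

```bash
python3 - <<'E'
import cv2
a=cv2.imread("pics/w4.png")
cv2.imwrite("pics/w4c.png",cv2.resize(a[120:250,255:385],None,fx=4.5,fy=4.5,interpolation=cv2.INTER_CUBIC))
E
```

```text
(no output)
```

View pics/w4c.png

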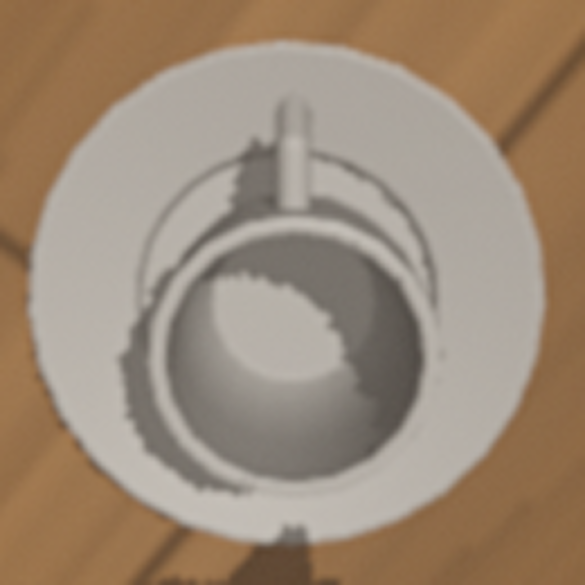

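```bash
python3 - <<'E'
from h import *
z=np.load("pics/w4.png.npz");tp,tq=z['tp'],z['tq']
k=lambda c,h:wonz(cr(c,255,120,4.5),h,tp,tq)
print("saucer",k((287,293),.014),"cup",k((295,356),.063))
q=ori(.386-np.pi);q2=ori(.386)
for qq in(q,q2): print(arm.ik([.599,-.081,.30],list(qq)),arm.ik([.599,-.081,.13],list(qq)))
E
```

```text
saucer [0.47651432 0.29789198 0.014     ] cup [0.47901394 0.29742572 0.063     ]
[-0.49015543  0.78814369  1.1337479   1.58810049 -0.7426119   1.25321222
 -1.98092574] [ 0.70482674  1.07706134 -1.18865125  1.70945159  1.09212682  1.16937854
  2.71958962]
[ 0.41914277  0.59489207 -0.5365558   1.55787416  0.33073369  1.08045852
  0.18714398] [ 0.35653078  0.79034756 -0.4319173   1.72067279  0.46069311  0.7330098
  0.07555432]
```

```bash
python3 - <<'E'
from h import *
arm.move_gripper(0.0,25)
arm.movep([.599,-.081,.25],list(ori(.386)))
arm.line_to([.599,-.081,.168],velocity=.12,ori=list(ori(.386)))
arm.pause(.2)
f0=np.mean([arm.read_ft_force()[2] for _ in range(3)]);print(f0,arm.read_tool_pos(),arm.read_opening(),arm.read_time())
z=.166;n=0
while z>.140:
    arm.line_to([.599,-.081,z],velocity=.03); arm.pause(.06)
    f=arm.read_ft_force()[2]-f0; print(round(z,4),round(arm.read_tool_pos()[2],4),round(f,2))
    if f>1.6: break
    z-=.001
print(arm.read_tool_pos(),arm.read_ft_force(),arm.read_time())
cv2.imwrite("pics/side5.png",cv2.resize(snapshot("side")[130:270,250:410],None,fx=4,fy=4,interpolation=cv2.INTER_CUBIC))
E
```

```text
-0.010946296877455138 [ 0.59944761 -0.08100294  0.16892354] -0.002754295037280986 17.375
0.166 0.166 -0.48
0.165 0.1649 0.08
0.164 0.164 -0.44
0.163 0.163 -0.88
0.162 0.162 0.45
0.161 0.161 0.78
0.16 0.16 -0.32
0.159 0.159 0.88
0.158 0.158 0.17
0.157 0.157 0.33
0.156 0.156 -0.55
0.155 0.155 0.3
0.154 0.154 0.01
0.153 0.153 -0.58
0.152 0.1523 2.63
[ 0.59914742 -0.08096262  0.15228626] [-1.00672136  0.0085934   2.61491471] 22.0
```

View pics/side5.png

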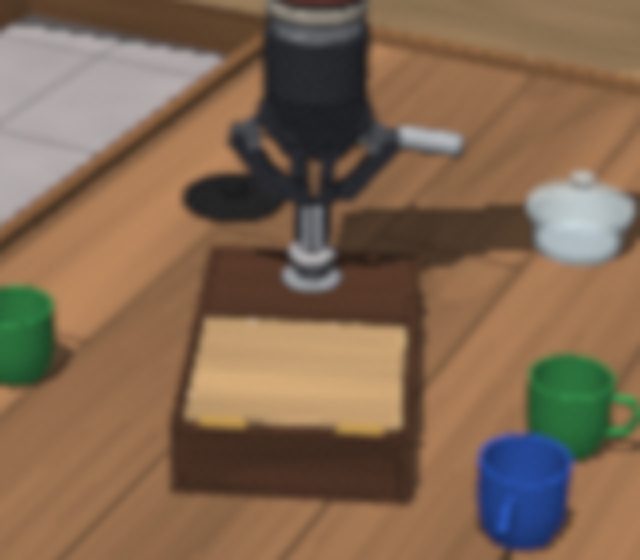

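The fingertips rest centred on the cap (crop 312,255). Contact is at TCP 0.1525 and the hatch is still shut. Now I'll press and hold, watching the force and the hatch.

```bash
python3 - <<'E'
from h import *
f0=0
for z in (.1505,.1495,.1485,.1478,.1472,.1467):
    arm.line_to([.599,-.081,z],velocity=.02); arm.pause(.08)
    f=np.mean([arm.read_ft_force()[2] for _ in range(2)]);a=arm.read_tool_pos()[2]; print(z,round(a,4),round(f,2))
    if f>7.6 or a<.1472: break
print(arm.read_time()); arm.pause(.8)
print(arm.read_ft_force(),arm.read_tool_pos())
cv2.imwrite("pics/side6.png",cv2.resize(snapshot("side")[130:270,250:410],None,fx=4,fy=4,interpolation=cv2.INTER_CUBIC))
E
```

```text
0.1505 0.1508 4.91
0.1495 0.1498 5.12
0.1485 0.149 7.05
0.1478 0.1483 6.89
0.1472 0.1477 6.32
0.1467 0.1473 6.8
24.05
[-1.59230653 -0.45353514  6.84232485] [ 0.59913833 -0.08094678  0.14733961]
```

View pics/side6.png

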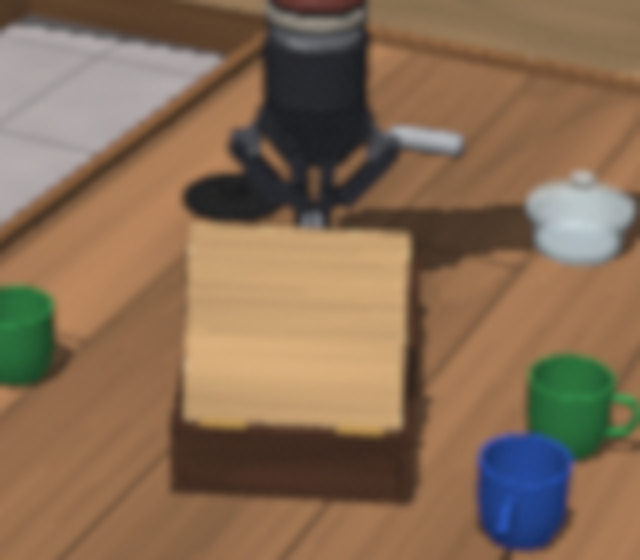

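The hatch panel is risen far past the catch (its free edge is now at crop row 225, from 320) and the force is a steady 7 N. I'll hold until it stops, then lift straight up.

```bash
python3 - <<'E'
from h import *
arm.pause(1.5)
print(arm.read_ft_force())
arm.line_to([.599,-.081,.28],velocity=.1)
arm.pause(.3);print(arm.read_ft_force(),arm.read_time())
a=snapshot("side");cv2.imwrite("pics/side7.png",a);b=snapshot("scene");cv2.imwrite("pics/scene7.png",b)
cv2.imwrite("pics/both7.png",np.vstack([a[120:340,150:470],b[130:350,200:520]]))
E
```

```text
[-2.29252217  0.19220822  6.82648439]
[-0.88084972  0.56924685 -0.42833669] 28.1833
```

View pics/both7.png

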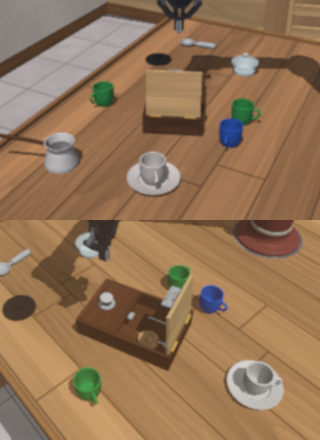

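View pics/scene7.png

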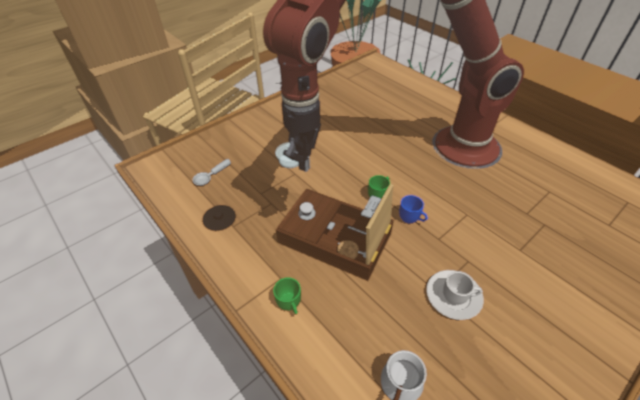

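The hatch stands upright (scene 378,225), the cup is on its saucer (458,290), and the bystanders look unmoved. One quick check of the hatch angle remains, then I hand in.

```bash
python3 - <<'E'
from h import *
C=[.5688,-.007,.388]
for th in(.9,1.2,1.5):
    print(th,proj("scene",place(C,[[sx*.071,.115-.13*np.cos(th),.051+.13*np.sin(th)+.004*np.cos(th)] for sx in(-1,1)])).round(0).tolist())
b=snapshot("scene");cv2.imwrite("pics/f.png",cv2.resize(b[170:290,270:430],None,fx=5,fy=5,interpolation=cv2.INTER_CUBIC))
d=np.abs(b.astype(int)-cv2.imread("pics/scene0.png")).max(2)
for n,(u,v) in dict(saucerL=(430,300),spoon=(211,173),stop=(219,217),cezve=(404,378),g2=(288,293),blue=(412,209),g1=(379,187)).items(): print(n,np.mean(d[v-12:v+12,u-12:u+12]>25).round(3))
E
```

```text
0.9 [[361.0, 182.0], [336.0, 223.0]]
1.2 [[375.0, 181.0], [351.0, 223.0]]
1.5 [[391.0, 183.0], [368.0, 228.0]]
saucerL 0.132
spoon 0.0
stop 0.0
cezve 0.0
g2 0.0
blue 0.0
g1 0.188
```

View pics/f.png

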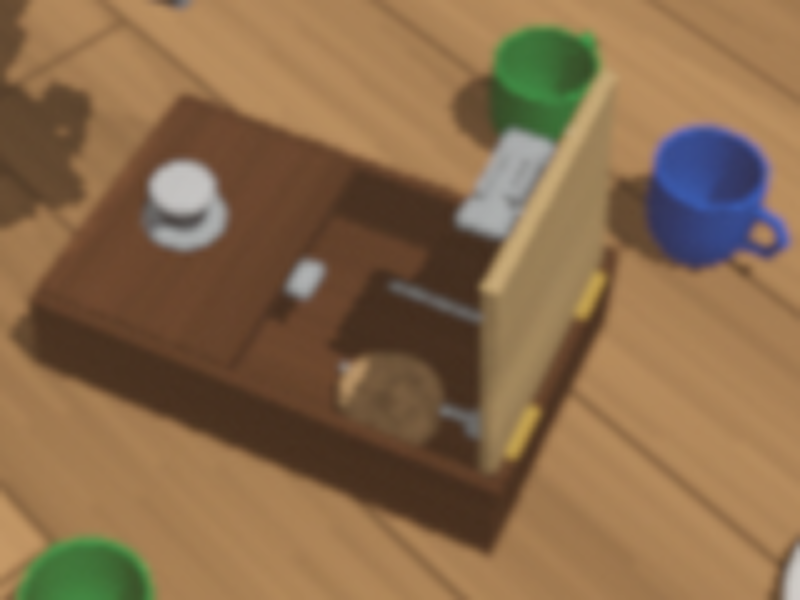

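```bash
python3 - <<'E'
import cv2,numpy as np
a,b=[cv2.imread(f"pics/scene{k}.png")[260:330,415:495] for k in(0,7)]
cv2.imwrite("pics/g.png",np.hstack([cv2.resize(x,None,fx=5,fy=5,interpolation=cv2.INTER_CUBIC) for x in(a,b)]))
E
```

```text
(no output)
```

View pics/g.png

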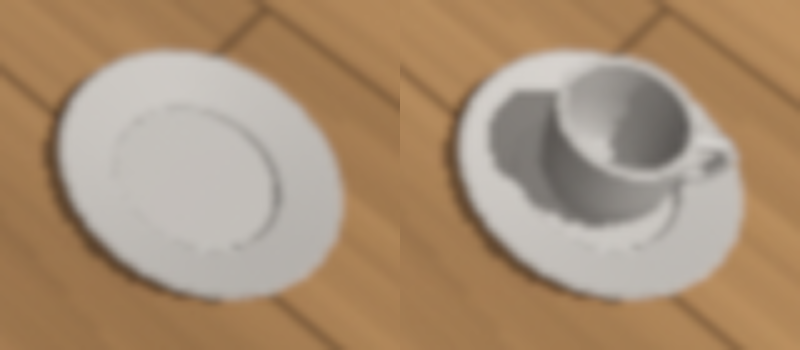

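The saucer outline is identical before and after (x 57 to 345, y 48 to 300 in each half), so it did not move. The cup sits in its middle. Handing in.

```bash
python3 -c "
from station import arm,ticket
print(arm.read_time());ticket.finish_job()"
```

```text
28.3333
the job is handed in; nothing more can be done
```

The job is done and was handed in at 28.3 s of the 54 s allowed.

- **Cup:** I lifted the white cup off the hatch and lowered it by touch onto its saucer, with a contact force of about 7 N. It stands upright. Its measured offset from the saucer's centre is about 2.5 mm, and the separate saucer measurements disagree by up to about 5 mm.
- **Latch:** I felt down to the cap, which sits about 25 mm above the deck, and pressed about 5 mm. The force readings peaked at about 7 N. I kept it down until well past the safety catch, then lifted straight up.
- **Hatch:** Its free edge in the last picture matches the 1.5 rad position to about 2 pixels, so it is fully open. I planned the tool path to stay outside the hatch's swing, and no picture or force reading showed contact with it.
- **Other things:**
  - Saucer, blue cup, second green cup, spoon, stopper and cezve show no movement between the first and last pictures.
  - The first green cup's image changed, but only where the raised hatch now covers it.
  - The dish was partly hidden by the arm in the scene view. It looked in place by eye in the side view, but I did not measure it.

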